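# Park the tablet stand and hold its index pin out

### The arm

A 6-joint arm with a two-finger parallel gripper is mounted at the origin on the work surface. World frame = base frame: x ahead of the robot, y to its left, z up, the work surface at z = 0. Lengths are in mm, angles in rad, forces in N, time in s.
With the tool pointing down it reaches from about 350 to 1000 mm from the base axis. Payload 7.1 kg.
Tool frame: the origin (TCP) lies between the finger pads; the fingertips stand 8 mm ahead of it and the grasp point (between the pads) lies 11 mm behind it; z points along the fingers, y is the line along which they close (so a half turn about z gives the same grasp; the last joint's range is limited). The gripper opens to 85 mm and grips with 20 to 120 N. Pads are 22 mm wide; open, the fingers measure 114 mm over their backs; the gripper's body (76 mm by 85 mm) begins 54 mm behind the grasp point. The pads swing forward as they close: fully open they stand 13 mm farther back than shut.
Start: joints at [1.19, 0.423, 1.63, -0, 1.089, -0.019], TCP at [221.192, 584.533, 239.319] pointing down, gripper open.
Joint ranges: [-3, 3], [-0.9, 2.11], [0.09, 2.58], [-1.31, 4.45], [0.11, 2.69], [-2.54, 2.54]. Speed limits (rad/s): [2.39, 2.39, 3.01, 3.14, 3.14, 3.14].

### API

Orientations are given as a 3x3 rotation matrix whose columns are the frame's x, y, z axes.
In Python, from plant import readout, capture, calibration, job, trace gives the robot as it stands.
- The arm moves only by the tool arm_command, never from a script. Its argument "steps" is a list of rows, each a list of 3 entries, a list of its own where there are three numbers: the opening, from 0 (shut) to 1 (fully open), then the shift along the world's x, y, z in units of 100 mm (1.0 is 100 mm), then the turn about the world's z in units of 180 degrees (1.0 is 180 degrees). A call has 1 to 12 rows; each row is the pose to reach, as a shift and turn from the pose commanded when the call began, turning the shorter way round; what a row does not reach only later rows make up. A row lasts 1/8 s, in which the tool goes at most 62.5 mm and 10.7 degrees, less where a joint would pass 70% of its speed; a pose out of reach is approached as far as the arm can. A call with a number of a shift or a turn outside -1 to 1 is refused whole. A call with a gripper value outside its range is refused whole. The fingers move at their own pace and stop on an object; the grip force is fixed at half the most. Time passes only in rows, so rows that repeat a pose let the fingers close. It gives the time, the measured TCP pose, the force, the opening and the grip force at its end, in the units of the state.
- readout.state(): the state, without advancing time (a new reading comes with each control period).
- capture(name): name is "scene" or "top" or "wrist"; returns the picture (420x560x3 uint8, red, green, blue); there is no depth.
- calibration(name): a dict with "fov_y" (degrees; the focal length in pixels is half the picture's height over the tangent of half this angle, whatever the lens; pixels are square), "cx", "cy" (the principal point, pixels), "T" (4x4, takes a point from camera to world coordinates); the wrist camera has in their place "tool_from_camera" (4x4, takes a point from camera to tool coordinates, whose origin is the TCP and whose axes are the flange's). Camera axes: x right, y up, looking along -z (the intrinsics and any distortion apply to the point x, -y, -z); pixel columns grow to the right and rows downward; lengths in mm; the calibration is good to about 2 mm. A picture is of the moment at which its call begins: read the wrist's pose just before it. calibration takes no time and is no camera call.
- job.job_done(): hands the job in; it is judged then, once.
Trained networks look in the newest picture that a camera, given by its name, has taken for a name from the list of things; names that differ only in an ending like _2 or _b are one class to them, and where a whole thing is asked for, a point or a joint stands for the part that bears it (a point fixed in the world has none). Each returns a list of dicts, best first, with "conf" (0 to 1); they miss things now and then, are a little off and sometimes report something else, mostly with a low value. They report only what shows in the picture. A call takes as long as a camera call.
- trace(query, camera): "pixels" (420x560 bool, what is visible of it) and "bbox" ([left, top, right, bottom] in pixels, round what is visible of it).
The state is a dict: "time_s": time; "qpos": joint angles; "qvel": joint speeds; "joint_torque": joint torques, N m; "eef_pos": TCP position; "tcp_rot": TCP orientation; "force": force on the tool from outside, world axes, zero at the start; "wrist_torque": the same for the moment, N m; "grip_width": finger opening in mm; "gripper_force": force on a finger pad.
Only numpy, scipy, OpenCV 4.12 (cv2) and the standard library are available. Lean on these libraries where they do the work, as an engineer would, in place of code of your own. Each camera call takes 0.05 s, during which the arm holds its last target. There are 200 camera calls.

### The job

Slide the tablet stand's carriage along its two rods until it rests against the yellow stop, with the red-knobbed index pin still down in its hole. Then grip the red knob, pull it straight up as far as it goes against its spring, and finish while holding it fully up, the pin clear of its hole and the carriage still against the yellow stop, so that I can swivel the tablet. Leave the loose things on the desk where they stand.

Things in the scene. Friction and masses are not known exactly. Their poses are not given: they have to be found in the camera images.
- rail: Fixed slide of the tablet stand: two steel rods along its y axis, 350 mm long, between two aluminium end blocks 135 x 20 x 34 mm centred 170 mm from the origin. Origin at the centre of its underside on the desk; z up. On its -x side are the thumb post and red knob, on its +x side the tablet.
- carriage (a joint): Position of the carriage along the rail's y axis, m: 0 in the middle, -0.09 or +0.09 at the two ends, where it meets a stop. Slides freely with about 2.5 N friction and stays where it is left.
- carriage_mid (a point): Centre of the white carriage plate (215 mm across the rods, 100 mm along them, 18 mm thick, its top 47 mm above the desk); this point is 38 mm above the desk, over the rail's middle line.
- stop_yellow_mid (a point): Yellow stop block on the rail's middle line inside one end of the slide, either end: 70 mm across, 20 mm along the rods, its top 54 mm above the desk. This point is at its centre line, 36 mm above the desk. The carriage touches it when this point is 60 mm from carriage_mid. A like black stop is at the other end.
- thumb_post (a point): Black round thumb post standing on the carriage, by which it can be slid: 18 mm diameter with a 24 mm head, from the plate (47 mm) to 110 mm above the desk. This point is on its axis 96 mm above the desk, 120 mm from the rail's middle line on the rail's -x side; 66 mm from the red knob's axis.
- red_knob (a point): Centre of the red plunger knob: round, 25 mm diameter (28 mm at its top rim), 24 mm tall, axis vertical, centre 106 mm above the desk when the pin is home; 54 mm from the rail's middle line on the -x side. Below it is a 10 mm neck, and a steel bridge 28 mm wide along the rods, its top 78 mm above the desk. The knob moves with the carriage.
- tablet_edge (a point): Middle of the lower (near) edge of the tablet rest on the carriage, about 95 mm above the desk and 66 mm from the knob's axis towards the rail's +x. The rest with its dark tablet is 190 mm wide along the rods and rises away from the knob to about 145 mm.
- plunger (a joint): Lift of the index pin, m: 0 home in its hole, 0.014 pulled fully up to its stop; the nose leaves the hole at 0.0065. A spring pulls it home with about 6 N at 0 and 11 N fully up; it does not stay up by itself.
- seat_hole (a point): Mouth of the 11 mm hole in the brass index tongue that the pin sits in, straight below the red knob, 56 mm above the desk.
- spray_bottle: Bystander, leave alone: green spray bottle, 86 mm wide, 164 mm tall. Origin at the centre of its underside.
- flask: Bystander, leave alone: white flask, 62 mm diameter, 170 mm tall. Origin at the centre of its underside.
- mug: Bystander, leave alone: blue mug, 76 mm wide, 90 mm tall. Origin at the centre of its underside.
- lotion: Bystander, leave alone: amber bottle, 44 mm diameter, 110 mm tall. Origin at the centre of its underside.
- jar: Bystander, leave alone: small white jar with red lid, 52 mm diameter, 50 mm tall, beyond one end of the slide. Origin at the centre of its underside.
- glue_stick: Bystander, leave alone: orange glue stick standing upright, 26 mm diameter, 85 mm tall, beyond an end of the slide. Origin at the centre of its underside.

How it is judged:
By the outcome, as a careful person would: the job done as asked, in the order asked, and still so for the second after the job is handed in, while the arm keeps its last pose, push and grip.
It also fails if it takes over 38 s, if anything falls off the work surface, if the arm or the gripper's body presses on something with over 40 N, if the wrist force passes 120 N, or if a joint passes its speed limit or range.

## Working session

There is one attempt and no reset: what is moved stays moved. The work goes in short steps, Python scripts to look and compute and a tool call to move; the robot and the scene stay as the last step left them, time stands still between calls to the robot, and variables do not carry over. Pictures are saved under pics/ and viewed, at most 10 in all, crops included, and the job is handed in when it is done.

Besides the shell and the picture viewer there is one more tool, called after "Request:" as name([rows], argument=value, ...), one row to a line, values as JSON. arm_command: Moves the arm, as the interface text tells. Shifts and turns lie within -1 to 1; 1 stands for 100 mm of shift or 180 degrees of turn. Its arguments: {"type":"object","properties":{"steps":{"type":"array","items":{"type":"array"}}},"required":["steps"]}

```bash
mkdir -p pics; cat > h.py <<'E'
import numpy as np, cv2
from plant import readout, capture, calibration, job, trace
def cam(name):
    c=calibration(name); f=210/np.tan(np.radians(c["fov_y"]/2))
    if name=="wrist":
        s=readout.state(); T=np.eye(4); T[:3,:3]=s["tcp_rot"]; T[:3,3]=s["eef_pos"]; T=T@np.array(c["tool_from_camera"])
    else: T=np.array(c["T"])
    return f,c["cx"],c["cy"],T,c
def unproj(C,u,v,z):
    f,cx,cy,T,c=C
    d=T[:3,:3]@np.array([(u-cx)/f,-(v-cy)/f,-1.]); o=T[:3,3]
    return o+d*(z-o[2])/d[2]
def proj(C,p):
    f,cx,cy,T,c=C
    q=T[:3,:3].T@(np.array(p)-T[:3,3]); return cx+f*q[0]/-q[2], cy-f*q[1]/-q[2]
E
python3 - <<'E'
from h import *
for n in("scene","top"):
    C=cam(n); print(n,{k:v for k,v in C[4].items() if k!='T'},C[3].round(2).tolist())
    im=capture(n); cv2.imwrite(f"pics/{n}0.png",im[:,:,::-1])
    for q in("red_knob","thumb_post","stop_yellow_mid","carriage","jar","glue_stick","spray_bottle","flask","mug","lotion"):
        for r in trace(q,n)[:1]:
            ys,xs=np.nonzero(r["pixels"]); print(q,round(r["conf"],2),r["bbox"],xs.mean().round(1),ys.mean().round(1))
print(calibration("wrist"))
print(readout.state())
E
```

```text
scene {'fov_y': 45.746138574386336, 'cx': 274.7178100064448, 'cy': 205.3736066217517} [[0.46, -0.72, 0.52, 1270.25], [0.89, 0.37, -0.28, -370.32], [0.01, 0.59, 0.81, 1187.94], [0.0, 0.0, 0.0, 1.0]]
thumb_post 0.62 [222.2, 188.0, 310.2, 273.4] 258.0 236.4
stop_yellow_mid 0.66 [196.5, 240.0, 211.9, 271.1] 206.1 252.8
carriage 0.56 [221.2, 185.3, 307.1, 277.4] 257.8 236.2
jar 0.58 [331.0, 199.1, 344.4, 224.4] 338.7 211.2
glue_stick 0.55 [167.2, 247.8, 182.6, 276.9] 174.5 263.0
spray_bottle 0.85 [408.2, 123.9, 441.8, 187.1] 422.4 158.0
flask 0.63 [82.1, 255.2, 117.7, 306.2] 99.6 281.9
mug 0.93 [72.6, 207.2, 120.7, 250.5] 92.8 228.1
lotion 0.74 [389.6, 108.1, 410.9, 138.1] 400.2 125.4
top {'fov_y': 56.98837180888106, 'cx': 278.6929905957963, 'cy': 211.06987293703392} [[0.0, 0.99, -0.1, 425.65], [-1.0, 0.0, 0.0, -3.02], [0.0, 0.1, 0.99, 1332.11], [0.0, 0.0, 0.0, 1.0]]
red_knob 0.56 [294.0, 210.6, 302.1, 217.2] 297.5 213.0
thumb_post 0.81 [271.5, 143.5, 333.0, 243.6] 300.4 187.5
stop_yellow_mid 0.58 [338.5, 194.7, 343.9, 221.5] 338.9 205.2
carriage 0.68 [271.8, 145.3, 335.4, 243.0] 300.4 18
[... 872 characters left out ...]
  1.08856208e+00, -1.90079323e-02]), 'qvel': array([ 0.00104908, -0.0015235 ,  0.00201127,  0.00167733,  0.00015785,
       -0.00149782]), 'joint_torque': array([-3.66647146e-03, -5.57365644e+01, -2.82140028e+01, -1.85042163e-04,
        1.09938952e-03, -1.11794299e-05]), 'eef_pos': array([221.21018614, 584.54843825, 239.3292089 ]), 'tcp_rot': array([[-9.35262683e-01,  3.53954394e-01,  2.97651528e-05],
       [ 3.53954395e-01,  9.35262682e-01,  4.47766740e-05],
       [-1.19893361e-05,  5.24134589e-05, -9.99999999e-01]]), 'force': array([-0.01125468, -0.65528615,  0.09327875]), 'wrist_torque': array([0.02523534, 0.02046753, 0.00582749]), 'gripper_force': 0.0, 'grip_width': 85.12559420575707}
```

```bash
python3 - <<'E'
import cv2,numpy as np
a=cv2.imread("pics/top0.png")[110:290,100:460]; cv2.imwrite("pics/topc.png",cv2.resize(a,(800,400),interpolation=cv2.INTER_CUBIC))
b=cv2.imread("pics/scene0.png")[100:320,70:450]; cv2.imwrite("pics/scenec.png",cv2.resize(b,(800,463),interpolation=cv2.INTER_CUBIC))
E
```

```text
(no output)
```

View pics/topc.png

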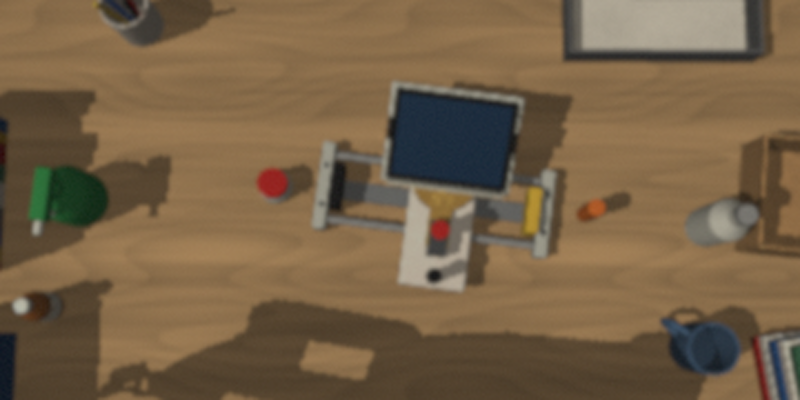

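View pics/scenec.png

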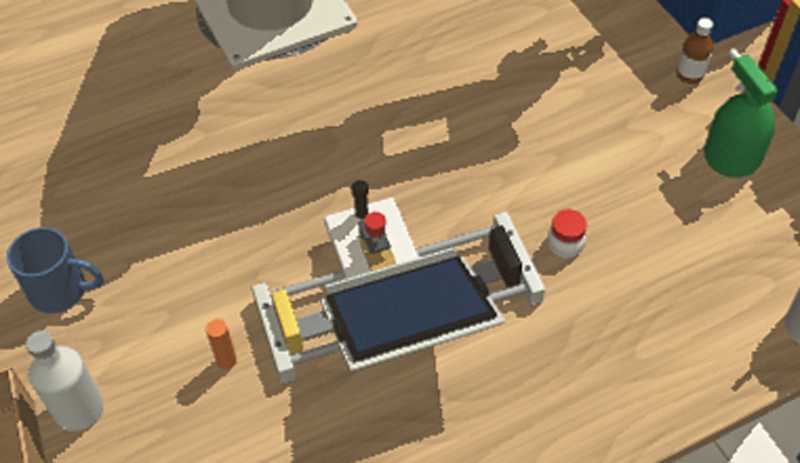

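The pictures show the carriage about mid-slide and the yellow stop at the -y end (top picture, about pixel (341,205)). The knob is at (298,213), the thumb post at (295,234), and the glue stick sits beyond the yellow end at (368,204).

```bash
python3 - <<'E'
from h import *
def blob(n,lo,hi,box):
    im=cv2.imread(f"pics/{n}0.png"); hsv=cv2.cvtColor(im,cv2.COLOR_BGR2HSV)
    m=cv2.inRange(hsv,lo,hi); x0,y0,x1,y1=box; k=np.zeros_like(m); k[y0:y1,x0:x1]=m[y0:y1,x0:x1]
    ys,xs=np.nonzero(k); return xs.mean(),ys.mean(),len(xs),xs.min(),xs.max(),ys.min(),ys.max()
T=cam("top"); S=cam("scene")
r=blob("top",(0,150,70),(8,255,255),(285,200,310,225)); print("knob top",r,unproj(T,r[0],r[1],114))
r=blob("top",(0,0,0),(180,255,50),(288,228,303,240)); print("post top",r,unproj(T,r[0],r[1],108))
r=blob("top",(20,150,70),(32,255,255),(330,190,350,220)); print("yellow",r,unproj(T,r[0],r[1],54))
b=lambda x,y:(x/2.2222+100,y/2.2222+110)
for nm,c,z in(("blkL1",(330,143),34),("blkL2",(320,228),34),("blkR1",(550,171),34),("blkR2",(540,256),34),("plateNL",(398,283),47),("plateNR",(464,291),47)): print(nm,unproj(T,*b(*c),z).round(1))
s=lambda x,y:(x*380/800+70,y*380/800+100)
for nm,c,z in(("knobtop",(375,219),118),("posttop",(360,185),110),("blackstoptop",(507,230),54),("yellowtop",(284,297),54)): print("scene",nm,unproj(S,*s(*c),z).round(1))
E
```

```text
knob top (np.float64(297.66101694915255), np.float64(212.71186440677965), 59, np.int64(294), np.int64(301), np.int64(209), np.int64(217)) [548.68227764 -68.2127793  114.        ]
post top (np.float64(295.2142857142857), np.float64(233.64285714285714), 14, np.int64(293), np.int64(297), np.int64(232), np.int64(235)) [482.72465307 -60.64707033 108.        ]
yellow (np.float64(339.01428571428573), np.float64(204.56428571428572), 140, np.int64(335), np.int64(343), np.int64(194), np.int64(215)) [ 582.47932688 -209.23169629   54.        ]
blkL1 [687.5  94.7  34. ]
blkL2 [556.5 108.4  34. ]
blkR1 [ 645.3 -242.1   34. ]
blkR2 [ 515.1 -224.9   34. ]
plateNL [473.1 -10.1  47. ]
plateNR [ 461.5 -108.5   47. ]
scene knobtop [550.6 -67.5 118. ]
scene posttop [486.9 -59.  110. ]
scene blackstoptop [603.3  99.2  54. ]
scene yellowtop [ 565.7 -204.9   54. ]
```

Request:
arm_command([
  [1,[0.19,-0.46,0],0.05],
  [1,[0.38,-0.92,0],0.076],
])

```text
time_s: 1.35
eef_pos: [259.3, 491.7, 239.1]
tcp_rot: [[-0.993, 0.118, 0.0], [0.118, 0.993, -0.0], [-0.0, -0.0, -1.0]]
force: [0.9, -0.1, 0.4]
grip_width: 85.5
gripper_force: 0.0
```

Request:
arm_command([
  [1,[0.19,-0.46,0],0],
  [1,[0.38,-0.92,0],0],
])

```text
time_s: 1.6
eef_pos: [297.6, 399.2, 239.5]
tcp_rot: [[-0.992, 0.122, 0.0], [0.122, 0.992, 0.0], [-0.0, 0.0, -1.0]]
force: [0.1, -0.8, -0.0]
grip_width: 85.1
gripper_force: 0.0
```

Request:
arm_command([
  [1,[0.19,-0.46,0],0],
  [1,[0.38,-0.92,0],0],
])

```text
time_s: 1.85
eef_pos: [335.7, 307.2, 239.6]
tcp_rot: [[-0.992, 0.122, 0.001], [0.122, 0.992, 0.0], [-0.001, 0.0, -1.0]]
force: [0.7, -0.1, -0.7]
grip_width: 85.4
gripper_force: 0.0
```

Request:
arm_command([
  [1,[0.19,-0.46,0],0],
  [1,[0.38,-0.92,0],0],
])

```text
time_s: 2.1
eef_pos: [373.7, 215.1, 239.6]
tcp_rot: [[-0.992, 0.122, 0.001], [0.122, 0.992, 0.0], [-0.001, 0.0, -1.0]]
force: [0.8, 0.0, 1.1]
grip_width: 85.2
gripper_force: 0.0
```

Request:
arm_command([
  [1,[0.19,-0.46,0],0],
  [1,[0.38,-0.92,0],0],
])

```text
time_s: 2.35
eef_pos: [411.8, 123.1, 239.7]
tcp_rot: [[-0.992, 0.123, 0.001], [0.123, 0.992, 0.0], [-0.001, 0.0, -1.0]]
force: [-0.2, 0.2, -0.5]
grip_width: 85.3
gripper_force: 0.0
```

Request:
arm_command([
  [1,[0.19,-0.46,0],0],
  [1,[0.38,-0.92,0],0],
])

```text
time_s: 2.6
eef_pos: [449.8, 30.9, 239.7]
tcp_rot: [[-0.992, 0.123, 0.001], [0.123, 0.992, 0.0], [-0.001, 0.0, -1.0]]
force: [1.3, -0.3, 0.3]
grip_width: 85.3
gripper_force: 0.0
```

Request:
arm_command([
  [1,[0.19,-0.46,0],0],
  [1,[0.38,-0.92,0],0],
  [1,[0.38,-0.92,0],0],
  [1,[0.38,-0.92,0],0],
])

```text
time_s: 3.1
eef_pos: [486.7, -59.3, 239.1]
tcp_rot: [[-0.992, 0.124, -0.001], [0.124, 0.992, 0.0], [0.001, 0.0, -1.0]]
force: [-0.7, 0.1, 0.4]
grip_width: 85.5
gripper_force: 0.0
```

```bash
python3 - <<'E'
from h import *
s=readout.state(); print(s["time_s"],s["eef_pos"],s["tcp_rot"].round(3).tolist(),s["force"],s["qpos"].round(2))
C=cam("wrist"); im=capture("wrist"); cv2.imwrite("pics/w1.png",im[:,:,::-1])
for q in("red_knob","thumb_post","stop_yellow_mid"):
    for r in trace(q,"wrist")[:1]:
        ys,xs=np.nonzero(r["pixels"]); print(q,round(r["conf"],2),r["bbox"],xs.mean().round(1),ys.mean().round(1))
print(proj(C,(550,-68,118)),proj(C,(485,-60,110)))
E
```

```text
3.1 [486.71000094 -59.33961657 239.115764  ] [[-0.992, 0.124, -0.001], [0.124, 0.992, 0.0], [0.001, 0.0, -1.0]] [-0.70437358  0.13158756  0.37947366] [-0.15  0.23  1.92  0.    1.   -1.59]
red_knob 0.64 [265.5, 249.1, 292.5, 279.6] 279.2 264.1
thumb_post 0.82 [196.8, 173.6, 363.3, 372.4] 279.3 279.7
stop_yellow_mid 0.9 [159.0, 244.0, 187.5, 274.6] 171.1 256.6
(np.float64(278.7434315760436), np.float64(269.665935234461)) (np.float64(278.57566619698645), np.float64(202.36507904304784))
```

View pics/w1.png

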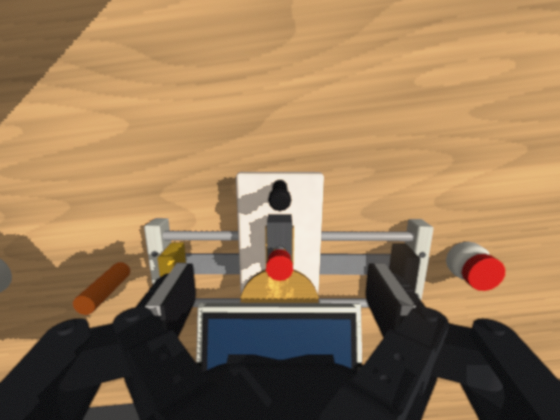

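The wrist picture shows the rail square to the tool. The post head is at (279.5,200), the knob top at (279,266) and the yellow stop at (171,257).

```bash
python3 - <<'E'
from h import *
C=cam("wrist")
im=cv2.imread("pics/w1.png"); hsv=cv2.cvtColor(im,cv2.COLOR_BGR2HSV)
m=np.zeros((420,560),np.uint8); m[185:212,262:298]=(im[185:212,262:298].max(2)<45)*255
ys,xs=np.nonzero(m); print("post",xs.min(),xs.max(),ys.min(),ys.max())
P=unproj(C,(xs.min()+xs.max())/2,199.5,108);K=unproj(C,279.2,265,117)
B=[unproj(C,u,v,34) for u,v in((157,240),(419,240))]
print(P,K,np.linalg.norm((P-K)[:2]),B,np.degrees(np.arctan2(*(B[1]-B[0])[:2])))
E
```

```text
post 269 289 185 209
[483.09358659 -58.47464288 108.        ] [545.93009525 -65.99259242 117.        ] 63.284645743917324 [array([ 536.35793027, -218.74908037,   34.        ]), array([576.06192564, 106.02747103,  34.        ])] 6.969835630543124
```

Request:
arm_command([
  [1,[-0.02,0,-0.5],0],
  [1,[-0.02,0,-1.0],0],
])

```text
time_s: 3.55
eef_pos: [485.7, -58.7, 139.1]
tcp_rot: [[-0.993, 0.121, 0.003], [0.121, 0.993, -0.0], [-0.003, -0.0, -1.0]]
force: [1.0, -0.2, -0.3]
grip_width: 85.4
gripper_force: 0.0
```

Request:
arm_command([
  [1,[0,0,-0.3],0],
  [1,[0,0,-0.54],0],
  [1,[0,0,-0.54],0],
  [0,[0,0,-0.54],0],
  [0,[0,0,-0.54],0],
  [0,[0,0,-0.54],0],
  [0,[0,0,-0.54],0],
  [0,[0,0,-0.54],0],
  [0,[0,0,-0.54],0],
  [0,[0,0,-0.54],0],
])

```text
time_s: 4.8
eef_pos: [485.6, -59.5, 86.2]
tcp_rot: [[-0.992, 0.123, 0.001], [0.123, 0.992, -0.0], [-0.001, -0.0, -1.0]]
force: [-1.0, 0.2, 7.6]
grip_width: 20.9
gripper_force: 58.3
```

Request:
arm_command([
  [0,[-0.012,-0.1,0],0],
  [0,[-0.024,-0.2,0],0],
  [0,[-0.037,-0.3,0],0],
  [0,[-0.049,-0.4,0],0],
  [0,[-0.061,-0.5,0],0],
  [0,[-0.074,-0.6,0],0],
  [0,[-0.086,-0.7,0],0],
  [0,[-0.086,-0.7,0],0],
])

```text
time_s: 5.8
eef_pos: [476.6, -130.4, 86.2]
tcp_rot: [[-0.992, 0.123, 0.0], [0.123, 0.992, -0.001], [-0.001, -0.001, -1.0]]
force: [-4.0, -2.2, 9.2]
grip_width: 20.7
gripper_force: 58.9
```

Request:
arm_command([
  [0,[-0.002,-0.02,0],0],
  [0,[-0.005,-0.04,0],0],
  [0,[-0.007,-0.06,0],0],
  [0,[-0.007,-0.06,0],0],
])

```text
time_s: 6.3
eef_pos: [475.9, -135.6, 86.2]
tcp_rot: [[-0.992, 0.123, 0.0], [0.123, 0.992, -0.0], [-0.0, -0.0, -1.0]]
force: [-2.8, -0.1, 10.0]
grip_width: 21.1
gripper_force: 59.0
```

Request:
arm_command([
  [0,[-0.002,-0.01,0],0],
  [0,[-0.003,-0.02,0],0],
  [0,[-0.003,-0.02,0],0],
])

```text
time_s: 6.68
eef_pos: [475.7, -137.4, 86.2]
tcp_rot: [[-0.992, 0.123, 0.0], [0.123, 0.992, 0.0], [-0.0, 0.0, -1.0]]
force: [-3.7, 2.4, 9.4]
grip_width: 20.5
gripper_force: 59.0
```

Request:
arm_command([
  [0,[-0.002,-0.01,0],0],
  [0,[-0.003,-0.02,0],0],
  [0,[-0.003,-0.02,0],0],
])

```text
time_s: 7.05
eef_pos: [475.5, -138.1, 86.2]
tcp_rot: [[-0.992, 0.124, 0.001], [0.124, 0.992, 0.002], [-0.0, 0.002, -1.0]]
force: [-0.0, 11.4, 9.9]
grip_width: 20.9
gripper_force: 59.3
```

Request:
arm_command([
  [0,[-0.002,-0.01,0],0],
  [0,[-0.003,-0.02,0],0],
  [0,[-0.003,-0.02,0],0],
])

```text
time_s: 7.42
eef_pos: [475.5, -138.3, 86.2]
tcp_rot: [[-0.992, 0.125, 0.001], [0.125, 0.992, 0.004], [-0.0, 0.004, -1.0]]
force: [3.6, 25.0, 10.9]
grip_width: 20.7
gripper_force: 59.8
```

Request:
arm_command([
  [0,[0.002,0.02,0],0],
  [0,[0.002,0.02,0],0],
  [1,[0.002,0.02,0],0],
  [1,[0.002,0.02,0],0],
  [1,[0.002,0.02,0],0],
  [1,[0.002,0.02,0],0],
  [1,[0.002,0.02,0],0],
  [1,[0.002,0.02,0.2],0],
  [1,[0.002,0.02,0.6],0],
  [1,[0.002,0.02,1.0],0],
  [1,[0.002,0.02,1.0],0],
  [1,[0.002,0.02,1.0],0],
])

```text
time_s: 8.93
eef_pos: [474.8, -139.4, 184.9]
tcp_rot: [[-0.992, 0.123, -0.0], [0.123, 0.992, 0.0], [0.0, 0.0, -1.0]]
force: [0.5, 0.9, 0.5]
grip_width: 85.1
gripper_force: 0.0
```

```bash
python3 - <<'E'
from h import *
s=readout.state(); print(s["time_s"],s["eef_pos"],s["force"])
C=cam("wrist"); im=capture("wrist"); cv2.imwrite("pics/w2.png",im[:,:,::-1])
K=[(r["conf"],r["bbox"],np.array(np.nonzero(r["pixels"])).mean(1)) for r in trace("red_knob","wrist")[:1]]
print(K)
hsv=cv2.cvtColor(im,cv2.COLOR_RGB2HSV); m=cv2.inRange(hsv,(0,150,120),(6,255,255)); m[:,:200]=0;m[:,360:]=0
ys,xs=np.nonzero(m); print(xs.min(),xs.max(),ys.min(),ys.max())
print(unproj(C,(xs.min()+xs.max())/2,(ys.min()+ys.max())/2,114), proj(C,s["eef_pos"]+np.array([63,-7.8,118-s["eef_pos"][2]])))
E
```

```text
8.925 [ 474.77603163 -139.37732093  184.94274831] [0.49124975 0.85126769 0.50925376]
[(0.91, [265.6, 274.5, 303.4, 316.8], array([295.95197978, 281.86773378]))]
266 298 278 316
[ 535.61782597 -144.85787128  114.        ] (np.float64(279.45709904294796), np.float64(302.57353312999055))
```

View pics/w2.png

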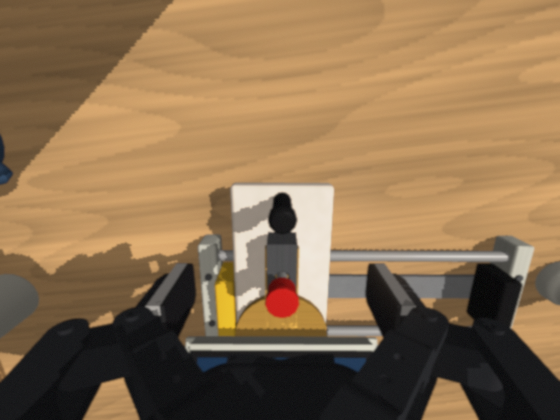

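The picture shows the carriage plate against the yellow stop at about (235,295) and the knob centred near (282,297). I'll move above it, descend and grip.

Request:
arm_command([
  [1,[0.3,-0.03,0],0],
  [1,[0.625,-0.065,0],0],
  [1,[0.625,-0.065,0],0],
  [1,[0.625,-0.065,-0.4],0],
  [1,[0.625,-0.065,-0.75],0],
  [1,[0.625,-0.065,-0.91],0],
  [1,[0.625,-0.065,-0.91],0],
])

```text
time_s: 9.9
eef_pos: [536.4, -145.7, 93.1]
tcp_rot: [[-0.992, 0.123, -0.003], [0.123, 0.992, 0.001], [0.003, 0.001, -1.0]]
force: [-0.9, 0.4, 0.7]
grip_width: 85.3
gripper_force: 0.0
```

Request:
arm_command([
  [0,[0,0,0],0],
  [0,[0,0,0],0],
  [0,[0,0,0],0],
  [0,[0,0,0],0],
  [0,[0,0,0],0],
  [0,[0,0,0],0],
  [0,[0,0,0],0],
])

```text
time_s: 10.78
eef_pos: [538.2, -146.1, 95.4]
tcp_rot: [[-0.992, 0.123, 0.001], [0.123, 0.992, -0.0], [-0.001, -0.0, -1.0]]
force: [-1.2, 0.4, 6.3]
grip_width: 25.4
gripper_force: 58.4
```

Request:
arm_command([
  [0,[-0.001,-0.01,0],0],
  [0,[-0.003,-0.02,0],0],
  [0,[-0.003,-0.02,0],0],
])

```text
time_s: 11.15
eef_pos: [538.1, -146.4, 95.4]
tcp_rot: [[-0.992, 0.123, 0.001], [0.123, 0.992, 0.002], [-0.001, 0.002, -1.0]]
force: [1.4, 10.8, 7.0]
grip_width: 25.3
gripper_force: 58.7
```

Seated against the stop with about 11 N of preload. Now I'll lift in small steps.

Request:
arm_command([
  [0,[0,0,0.02],0],
  [0,[0,0,0.04],0],
  [0,[0,0,0.06],0],
  [0,[0,0,0.08],0],
  [0,[0,0,0.1],0],
  [0,[0,0,0.1],0],
])

```text
time_s: 11.9
eef_pos: [537.9, -146.3, 103.8]
tcp_rot: [[-0.992, 0.123, 0.001], [0.123, 0.992, 0.002], [-0.001, 0.002, -1.0]]
force: [5.9, 7.8, -9.9]
grip_width: 25.3
gripper_force: 59.3
```

Request:
arm_command([
  [0,[0,0,0.01],0],
  [0,[0,0,0.02],0],
  [0,[0,0,0.03],0],
  [0,[0,0,0.03],0],
])

```text
time_s: 12.4
eef_pos: [537.9, -146.3, 106.7]
tcp_rot: [[-0.992, 0.123, 0.001], [0.123, 0.992, 0.002], [-0.001, 0.002, -1.0]]
force: [6.9, 9.5, -11.4]
grip_width: 25.2
gripper_force: 59.4
```

Request:
arm_command([
  [0,[0,0,0.01],0],
  [0,[0,0,0.02],0],
  [0,[0,0,0.02],0],
])

```text
time_s: 12.78
eef_pos: [537.9, -146.3, 108.6]
tcp_rot: [[-0.992, 0.123, 0.001], [0.123, 0.992, 0.002], [-0.001, 0.002, -1.0]]
force: [6.6, 8.1, -10.8]
grip_width: 25.4
gripper_force: 59.4
```

Request:
arm_command([
  [0,[0,0,0.01],0],
  [0,[0,0,0.02],0],
  [0,[0,0,0.02],0],
])

```text
time_s: 13.15
eef_pos: [537.8, -146.3, 109.7]
tcp_rot: [[-0.992, 0.123, 0.0], [0.123, 0.992, 0.002], [-0.0, 0.002, -1.0]]
force: [10.0, 8.5, -20.1]
grip_width: 25.3
gripper_force: 60.7
```

Request:
arm_command([
  [0,[0,0,0.005],0],
  [0,[0,0,0.005],0],
  [0,[0,0,0.005],0],
  [0,[0,0,0.005],0],
])

```text
time_s: 13.65
eef_pos: [537.8, -146.3, 109.8]
tcp_rot: [[-0.992, 0.123, 0.0], [0.123, 0.992, 0.002], [-0.0, 0.002, -1.0]]
force: [11.3, 6.9, -23.9]
grip_width: 25.4
gripper_force: 60.6
```

```bash
python3 - <<'E'
from h import *
a=capture("wrist")[:,:,::-1]; b=capture("scene")[:,:,::-1]
b=cv2.resize(b[150:320,70:350],(660,400),interpolation=cv2.INTER_CUBIC); a=a[150:,150:410]
a=cv2.resize(a,(int(260*200/270),200)); b=b[:,:600]
c=np.zeros((400,800,3),np.uint8); c[:,:600]=b; c[:200,600:600+a.shape[1]]=a
cv2.imwrite("pics/end.png",c); s=readout.state(); print(s["eef_pos"],s["force"],s["grip_width"],s["time_s"])
E
```

```text
[ 537.77755365 -146.29764479  109.76551187] [ 11.4809448    7.33384553 -25.00550528] 24.92634576776498 13.75
```

View pics/end.png

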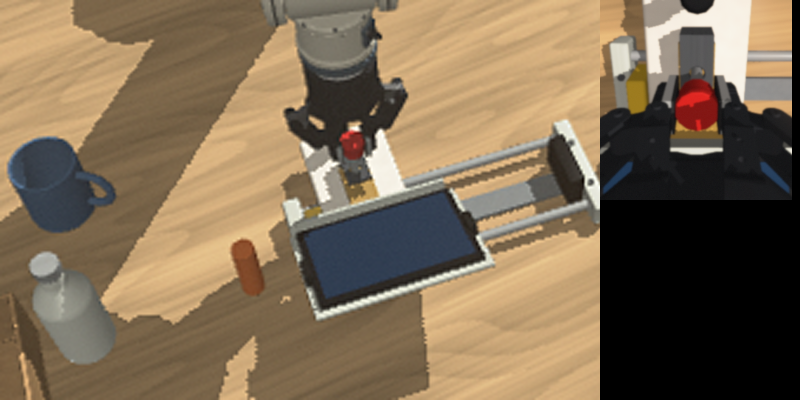

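The picture shows the knob held between the pads near (352,145), the carriage at the yellow end, and the mug, flask and glue stick still upright. Force is steady with the plunger against its upper stop, so I'm handing in.

```bash
python3 -c "
from plant import job; print(job.job_done())"
```

```text
the job is handed in; nothing more can be done
None
```

The job is handed in: the carriage rests against the yellow stop with the red knob gripped and held fully up (about 14 mm of lift, upward pull about 25 N), and the arm touched none of the loose things on the desk; the last picture showed the mug, flask and glue stick still standing.

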